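# Refit the lever handle on a gas valve and open it

## Robot

A 7-joint arm with a two-finger parallel gripper is mounted at the origin on a cart in front of the work surface, level with it; the furniture and walls round the work are solid. World frame = base frame: x ahead of the robot, y to its left, z up, the work surface at z = 0. Lengths are in m, angles in rad, forces in N, time in s.
With the tool pointing down it reaches from about 0.4 to 0.875 m from the base axis. Payload 19.3 kg.
Tool frame: the origin (TCP) lies between the finger pads; the fingertips stand 17 mm ahead of it and the grasp point (between the pads) lies 2 mm behind it (bot.finger_overhang is the distance from the TCP to the fingertips, in m); z points along the fingers, y is the line along which they close (so a half turn about z gives the same grasp; the last joint's range is limited). The gripper opens to 85 mm and grips with 20 to 120 N. Pads are 22 mm wide; open, the fingers measure 114 mm over their backs; the gripper's body (76 mm by 85 mm) begins 54 mm behind the grasp point. The pads swing forward as they close: fully open they stand 13 mm farther back than shut.
Start: joints at [-1.361, 0.521, -0.036, 1.599, 0.021, 1.021, -0.113], TCP at [0.173, 0.601, 0.248] pointing down, gripper open.
Joint ranges: [-2.91, 2.91], [-0.3, 2.13], [-1.5, 1.42], [0.17, 2.43], [-1.26, 4.41], [0.16, 1.93], [-2.52, 2.52]. Speed limits (rad/s): [1.89, 1.89, 2.39, 2.39, 3.01, 3.01, 3.01].

## Interface

Orientations are given as [roll, pitch, yaw] about the fixed x, y, z axes, in that order (R = Rz(yaw) Ry(pitch) Rx(roll)).
In Python, from workcell import observe, grab_frame, bot gives the robot as it stands.
- The arm moves only by the shell command python3 -m crank 'ROWS' [FORCE]. ROWS is a JSON object of lists of equal length, an entry for each row: "linear": the shift along the world's x, y, z each as a share of 0.25 m, from -1 to 1, a list of three; "delta_rot": the turn, a rotation vector about the world's x, y, z each as a share of 30 degrees, from -1 to 1, a list of three; "fingers": the opening, from -1 (shut) to 1 (fully open). In form: {"linear": [[dx, dy, dz], ...], "delta_rot": [[rx, ry, rz], ...], "fingers": [fingers, ...]}. A call has 1 to 5 rows; each row is the pose to reach, as a shift and turn from the pose commanded when the call began; what a row does not reach only later rows make up. A row lasts 1/10 s, in which the tool goes at most 50 mm and 8.59 degrees, less where a joint would pass 70% of its speed; a pose out of reach is approached as far as the arm can. A call with a number of a shift or a turn outside -1 to 1 is refused whole. A call with a gripper value outside its range is refused whole. The fingers move at their own pace and stop on an object; FORCE is the grip in N (left out, the last holds). Time passes only in rows, so rows that repeat a pose let the fingers close. It gives the time, the measured TCP pose, the force, the opening and the grip force at its end, in the units of the state.
- observe(): the state, without advancing time (a new reading comes with each control period).
- grab_frame(name): name is "scene" or "top" or "wrist"; returns a dict with "image" (400x640x3 uint8, red, green, blue), "mtx" (3x3 intrinsics, pixels), "xyz" and "orientation" of the camera in the world. Camera axes: x right, y down, z forward; pixel columns grow to the right and rows downward; lengths in m; the calibration is good to about 2 mm. A picture is of the moment at which its call begins. There is no depth.
- bot.job_done(): hands the job in; it is judged then, once.
The state is a dict: "clock": time; "qpos": joint angles; "qd": joint speeds; "joint_efforts": joint torques, N m; "position": TCP position; "tool_rot": TCP orientation; "force": force on the tool from outside, world axes, zero at the start; "moment": the same for the moment, N m; "grip_width": finger opening in m; "finger_force": force on a finger pad.
Only numpy, scipy, OpenCV 4.12 (cv2) and the standard library are available. Lean on these libraries where they do the work, as an engineer would, in place of code of your own. Each camera call takes 0.05 s, during which the arm holds its last target. There are 200 camera calls.

## Task

The black lever handle has come off the quarter-turn gas valve on the bench. Put it back on the valve stem: set it in the collar, turn it gently by feel until its slot finds the flats of the stem where the stem stands, and seat it fully home; then open the valve by turning the handle anticlockwise until it lies in line with the two hose barbs, and let go. Do not force or hammer it down, and leave the timer, the drop bottle and the hose reducer where they are.

Things in the scene. Friction and masses are not known exactly. Their poses are not given: they have to be found in the camera images.
- valve: Gas valve fixed to the bench: steel base plate 80 (x) by 110 (y) by 6 mm, on it an aluminium block 62 by 74 mm, top face 40 mm above the bench. A brass hose barb, 17 mm thick, 32 mm long, sticks out of the block along +y and -y at height 23 mm. Origin: centre of the plate's underside, on the vertical stem's axis; z up.
- valve_seat (a point): Centre of the floor of the round brass collar on the block's top, 40 mm above the bench, on the stem's axis; axes as the valve's. Collar: inside diameter 51, outside 58.5, 14 mm high (rim 54 mm above the bench). The handle's foot rests on this floor when fully home. The stem stands in the middle of it.
- stem_top (a point): Top of the steel stem, 8 mm above the seat, 6 mm below the rim; axes as the valve's, they do not show its turn. The stem is a tang 30 mm long, 6 thick (two flats). Seen from above, its length turns from the valve's x (shut, stop) 90 deg anticlockwise to y (open, stop); left 5 to 69 deg from x, not measured. Friction about 0.15 N m: a hard press drags it round.
- handle: Loose black lever handle, about 90 g, 52 mm high, standing on its hub on the bench. Hub: round, diameter 48, 22 mm high, foot bevelled by 2.5 mm. Above it a flat grip bar 66 mm long (along the handle's x), 12 mm thick (y), 22 to 52 mm above the foot. The same after half a turn. Origin: centre of the foot; z up through the grip.
- handle_slot (a point): Centre of the slot's mouth in the hub's foot (the handle's origin; axes as the handle's). The slot is 33 mm long along x, 7.8 mm wide and 10 mm deep. Set across the stem, the foot rests on it 8 mm above the seat; with the slot within about 4 degrees of the stem's length it drops those 8 mm. A press of 3 to 8 N is enough; contact forces on the valve add up to 50 N at most.
- timer: Bystander: white digital timer on its foot, 66 x 62 x 64 mm. Origin under its centre.
- drop_bottle: Bystander: small brown drop bottle with a black dropper top, 33 mm across, 102 mm high. Origin under its centre.
- reducer: Bystander: pale grey stepped hose reducer, 26 mm across, 40 mm high. Origin under its centre.
There are look-alikes about, which are no part of the job. Leave any orange look-alike of the handle alone.

How it is judged:
By the outcome, as a careful person would: the job done as asked, in the order asked, and still so for the second after the job is handed in, with the robot touching nothing.
It also fails if it takes over 61 s, if anything falls off the work surface, if the arm or the gripper's body presses on something with over 40 N, if the wrist force passes 120 N, or if a joint passes its speed limit or range.

## Working session

There is one attempt and no reset: what is moved stays moved. The work goes in short steps, Python scripts to look and compute and a shell command to move; the robot and the scene stay as the last step left them, time stands still between calls to the robot, and variables do not carry over. Pictures are saved under pics/ and viewed, at most 10 in all, crops included, and the job is handed in when it is done.

```bash
ls; mkdir -p pics; python3 - <<'E'
from workcell import observe, grab_frame, bot
import cv2,numpy as np
s=observe(); print(s['clock'],s['position'],s['tool_rot'],s['force'],s['grip_width'],bot.finger_overhang)
for n in ['scene','top']:
    f=grab_frame(n); cv2.imwrite(f'pics/{n}0.png',f['image'][:,:,::-1]); print(n,f['mtx'],f['xyz'],f['orientation'])
E
```

```text
pics
0.0 [0.17253857 0.60039315 0.24774053] [-3.14048879e+00  7.46951617e-05  2.86180859e+00] [-0.01621047  0.13372185 -0.13928875] 0.08521978043920839 0.017
scene [[402.17745661   0.         317.8902539 ]
 [  0.         402.17745661 201.45613757]
 [  0.           0.           1.        ]] [ 0.10591909 -0.60466707  0.56225415] [-2.04023236  0.00887451 -0.48247088]
top [[475.52065583   0.         311.90949647]
 [  0.         475.52065583 198.98074639]
 [  0.           0.           1.        ]] [0.23191389 0.25247612 1.5168966 ] [-2.92128004 -0.00354546 -1.55631451]
```

View pics/scene0.png

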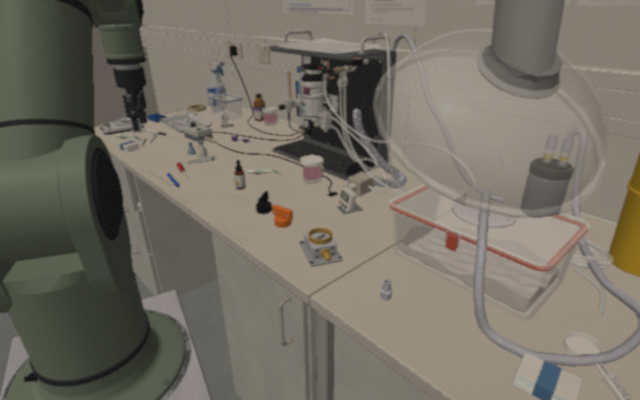

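View pics/top0.png

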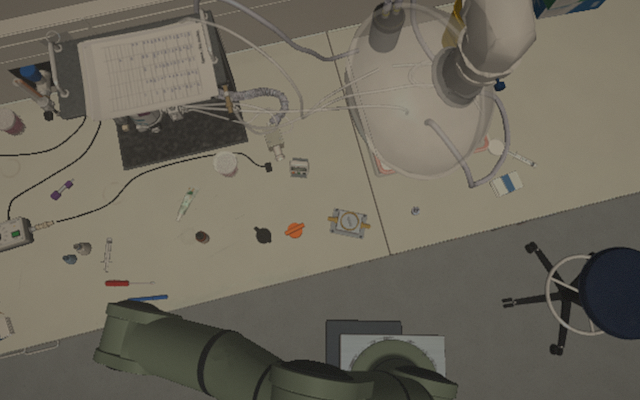

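The scene view shows the black handle at (264,203), its orange look-alike at (283,215) and the valve at (320,245). In the top view the black handle is at (263,235), the orange one at (294,230) and the valve at (348,222). The drop bottle is at (202,238), the timer at (299,168) and the reducer at (415,211). The black one fits the description, so I'll confirm it in one enlarged crop and measure.

```bash
cat > h.py <<'E'
from workcell import observe, grab_frame, bot
import cv2,numpy as np
from scipy.spatial.transform import Rotation as R
def ray(f,u,v,z):
    d=R.from_euler('xyz',f['orientation']).apply(np.linalg.inv(f['mtx'])@[u,v,1.]); c=np.array(f['xyz'])
    return c+d*(z-c[2])/d[2]
def proj(f,p):
    q=f['mtx']@R.from_euler('xyz',f['orientation']).inv().apply(np.array(p)-f['xyz']); return q[:2]/q[2]
def save(f,name,box=None,k=1):
    im=f['image'][:,:,::-1]
    if box: im=im[box[1]:box[3],box[0]:box[2]]
    cv2.imwrite('pics/'+name,cv2.resize(im,None,fx=k,fy=k,interpolation=cv2.INTER_CUBIC))
def blob(mask,box=None):
    m=mask.astype(np.uint8)
    if box: t=np.zeros_like(m);t[box[1]:box[3],box[0]:box[2]]=1;m=m*t
    n,l,st,c=cv2.connectedComponentsWithStats(m); i=1+np.argmax(st[1:,4]); 
    mm=(l==i).astype(np.uint8); cnt=max(cv2.findContours(mm,0,2)[0],key=cv2.contourArea)
    return c[i],st[i],cnt
E
python3 - <<'E'
from h import *
f=grab_frame('top'); save(f,'top_crop.png',(190,150,430,260),3.3)
im=f['image'].astype(int)
c,st,cnt=blob(im.max(2)<75,(245,220,280,250)); print('handle',c,st,cv2.minAreaRect(cnt),ray(f,*c,0.03))
for n,(u,v,z) in dict(valve=(348.5,222,.05),orange=(294,230,.03),bottle=(202,238,.05),timer=(299,168,.03),red=(415,211,.02)).items(): print(n,ray(f,u,v,z).round(3))
E
```

```text
handle [262.94240838 235.01570681] [254 227  17  16 191] ((262.0, 234.5), (15.0, 16.0), 90.0) [0.44628929 0.40455839 0.03      ]
valve [0.488 0.137 0.05 ]
orange [0.464 0.307 0.03 ]
bottle [0.431 0.591 0.05 ]
timer [0.668 0.295 0.03 ]
red [ 0.533 -0.079  0.02 ]
```

View pics/top_crop.png

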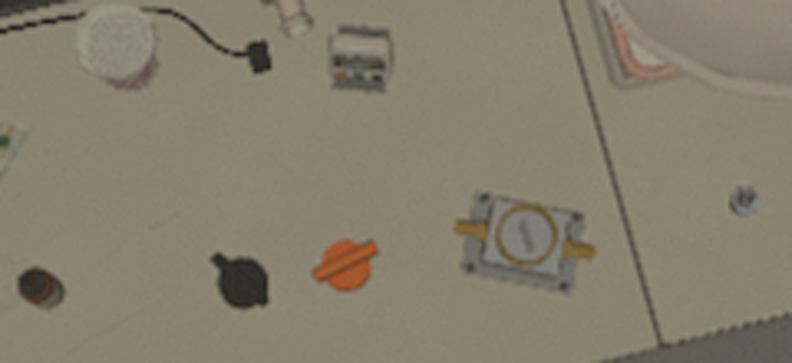

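The crop confirms it. The black handle is at crop (243,282), a dark hub with a bar across it, and the orange copy is at (346,265), which I'll leave alone. The valve is at crop (527,235), with its barbs tilted about 10°. I'm moving above the black handle.

```bash
python3 -m crank '{"linear":[[0.3,-0.22,0],[0.6,-0.43,0],[0.6,-0.43,0],[0.6,-0.43,0]],"delta_rot":[[0,0,-0.5],[0,0,-1],[0,0,-1],[0,0,-1]],"fingers":[1,1,1,1]}' 40
python3 -m crank '{"linear":[[0.25,-0.17,0],[0.5,-0.35,0],[0.5,-0.35,0],[0.5,-0.35,0]],"delta_rot":[[0,0,-0.5],[0,0,-1],[0,0,-1],[0,0,-1]],"fingers":[1,1,1,1]}'
python3 -m crank '{"linear":[[0,0,0],[0,0,0],[0,0,0],[0,0,0]],"delta_rot":[[0,0,-0.5],[0,0,-1],[0,0,-1],[0,0,-1]],"fingers":[1,1,1,1]}'
python3 -m crank '{"linear":[[0,0,0],[0,0,0],[0,0,0],[0,0,0]],"delta_rot":[[0,0,-0.35],[0,0,-0.7],[0,0,-0.7],[0,0,-0.7]],"fingers":[1,1,1,1]}'
python3 - <<'E'
from h import *
s=observe(); print(s['qpos'],s['tool_rot'],s['position'])
f=grab_frame('wrist'); save(f,'w1.png'); print(f['xyz'],f['orientation'],f['mtx'][0,0])
print(proj(f,[.446,.405,.03]),proj(f,[.488,.137,.05]))
E
```

```text
clock: 0.55
position: [0.3253, 0.4907, 0.2483]
tool_rot: [3.142, 0.001, 2.33]
force: [0.9, 0.9, -0.3]
grip_width: 0.0854
finger_force: 0.0
clock: 0.95
position: [0.4529, 0.4004, 0.2484]
tool_rot: [3.14, 0.003, 1.801]
force: [-0.1, 0.5, 0.9]
grip_width: 0.0853
finger_force: 0.0
clock: 1.35
position: [0.4475, 0.4057, 0.2481]
tool_rot: [-3.141, 0.0, 1.285]
force: [-0.6, 0.6, 0.6]
grip_width: 0.0855
finger_force: 0.0
clock: 1.75
position: [0.4473, 0.4058, 0.248]
tool_rot: [3.141, 0.001, 0.924]
force: [-1.2, 0.3, -0.5]
grip_width: 0.0855
finger_force: 0.0
[-1.17021392  0.53534921  0.49612087  1.6773212  -0.29167625  1.00383553
 -1.22157707] [3.14143367e+00 6.51683547e-04 9.23699919e-01] [0.4473393  0.40576499 0.24799992]
[0.491946   0.46574577 0.37462354] [ 2.84657218e+00  2.97811416e-04 -6.47196751e-01] 308.52315411378913
[324.16929285 175.97830367] [479.49686299 326.40968782]
```

View pics/w1.png

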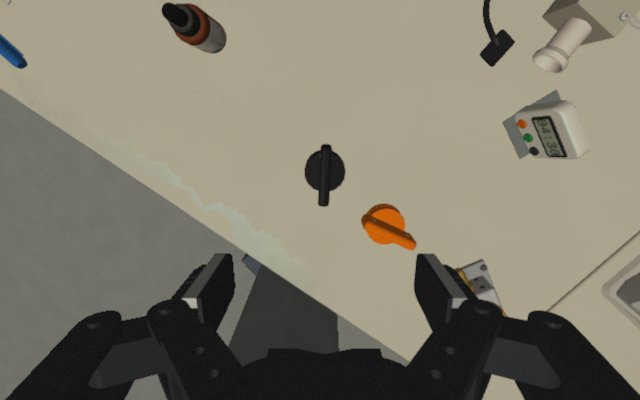

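The wrist view shows the black handle at (325,175). Its bar runs almost along the image columns, with ends at (326,145) and (323,206), so it is nearly lined up with the tool. The orange copy is at (385,225). I'll refine the pose.

```bash
python3 - <<'E'
from h import *
f=grab_frame('wrist'); g=f['image'].astype(int).max(2)
m=np.zeros(g.shape,np.uint8); m[130:220,295:350]=(g[130:220,295:350]<90)
for r in range(140,212,4):
    c=np.flatnonzero(m[r]); print(r,(c.min(),c.max(),g[r,c.min():c.max()+1:3]) if len(c) else None)
save(f,'w1c.png',(290,130,360,220),6)
E
```

```text
140 None
144 (np.int64(324), np.int64(324), array([80]))
148 (np.int64(321), np.int64(331), array([49, 26, 21, 17]))
152 (np.int64(315), np.int64(334), array([66, 26, 25, 38, 31, 22, 30]))
156 (np.int64(310), np.int64(338), array([56, 31, 31, 42, 32, 36, 30, 26, 28, 24]))
160 (np.int64(307), np.int64(341), array([82, 32, 33, 32, 31, 33, 34, 26, 27, 34, 26, 30]))
164 (np.int64(306), np.int64(343), array([45, 34, 35, 34, 36, 30, 36, 31, 22, 31, 31, 33, 29]))
168 (np.int64(305), np.int64(344), array([41, 35, 34, 32, 33, 30, 35, 30, 23, 31, 32, 31, 32, 79]))
172 (np.int64(305), np.int64(344), array([34, 36, 32, 36, 34, 28, 41, 31, 23, 34, 29, 31, 29, 47]))
176 (np.int64(305), np.int64(343), array([76, 33, 35, 33, 35, 27, 40, 29, 21, 32, 31, 32, 35]))
180 (np.int64(307), np.int64(342), array([35, 34, 30, 36, 27, 41, 34, 24, 34, 33, 33, 27]))
184 (np.int64(309), np.int64(340), array([64, 33, 34, 31, 39, 36, 28, 30, 33, 31, 30]))
188 (np.int64(314), np.int64(335), array([49, 33, 34, 37, 27, 22, 32, 53]))
192 (np.int64(319), np.int64(328), array([25, 40, 31, 21]))
196 (np.int64(319), np.int64(328), array([30, 42, 27, 41]))
200 (np.int64(318), np.int64(328), array([78, 42, 34, 22]))
204 (np.int64(319), np.int64(327), array([28, 36, 29]))
208 None
```

View pics/w1c.png

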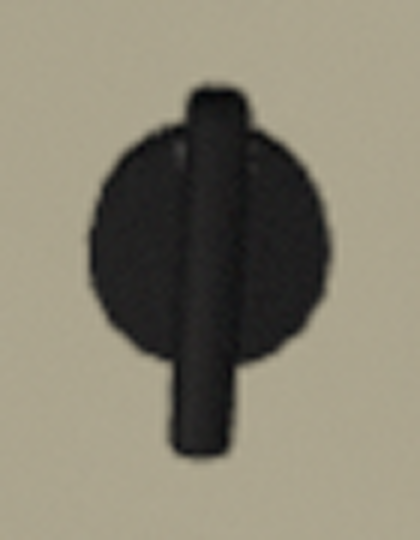

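The crop shows the bar running from crop (218,86) to (200,456), which is full-image (326.3,144.5) to (323.3,205.5).

```bash
python3 - <<'E'
from h import *
f=grab_frame('wrist')
a=ray(f,326.3,144.5,.05);b=ray(f,323.3,205.5,.05);d=b-a
print(a,b,np.hypot(*d[:2]),(a+b)/2,np.degrees(np.arctan2(d[1],d[0])))
l=ray(f,304.8,170,.02);r=ray(f,344.5,170,.02);print((l+r)/2,np.linalg.norm(r-l))
s=observe();print(s['position'],np.degrees(s['tool_rot'][2]))
# valve in top: brass ring
f=grab_frame('top'); im=cv2.cvtColor(f['image'],cv2.COLOR_RGB2HSV)
m=((im[...,1]>90)&(im[...,0]>12)&(im[...,0]<30)).astype(np.uint8); m[:, :320]=0;m[:,375:]=0;m[:200]=0;m[245:]=0
n,l,st,c=cv2.connectedComponentsWithStats(m)
for i in range(1,n):
    if st[i,4]>5: print(st[i],c[i],ray(f,*c[i],.053 if 340<c[i][0]<357 else .023))
E
```

```text
[0.47064021 0.43401617 0.05      ] [0.42796301 0.38244086 0.05      ] 0.06694292965888039 [0.44930161 0.40822852 0.05      ] -129.6068502944457
[0.44948541 0.40860282 0.02      ] 0.04634186561382074
[0.4475394  0.40570773 0.24820041] 53.10264272144534
[341 212  18  18  49] [350.42857143 220.24489796] [0.4935548  0.13071165 0.053     ]
[328 217  10   6  42] [332.88095238 218.88095238] [0.50248592 0.18419017 0.023     ]
[361 222   9   7  38] [364.63157895 225.31578947] [0.48322945 0.08307726 0.023     ]
```

```bash
python3 -m crank '{"linear":[[0.008,0.01,-0.2],[0.008,0.01,-0.4],[0.008,0.01,-0.6],[0.008,0.01,-0.75],[0.008,0.01,-0.82]],"delta_rot":[[0,0,-0.09],[0,0,-0.09],[0,0,-0.09],[0,0,-0.09],[0,0,-0.09]],"fingers":[1,1,1,1,1]}'
python3 -m crank '{"linear":[[0,0,0],[0,0,0],[0,0,0],[0,0,0],[0,0,0]],"delta_rot":[[0,0,0],[0,0,0],[0,0,0],[0,0,0],[0,0,0]],"fingers":[0,-0.7,-1,-1,-1]}' 50
python3 -m crank '{"linear":[[0,0,0],[0,0,0],[0,0,0],[0,0,0],[0,0,0]],"delta_rot":[[0,0,0],[0,0,0],[0,0,0],[0,0,0],[0,0,0]],"fingers":[-1,-1,-1,-1,-1]}'
```

```text
clock: 2.45
position: [0.4484, 0.407, 0.0398]
tool_rot: [-3.141, 0.004, 0.879]
force: [-0.2, -0.3, 0.0]
grip_width: 0.0853
finger_force: 0.0
clock: 2.95
position: [0.4498, 0.4086, 0.0442]
tool_rot: [-3.141, -0.001, 0.878]
force: [0.8, -1.3, 1.5]
grip_width: 0.0122
finger_force: 1.1
clock: 3.45
position: [0.4499, 0.4086, 0.0443]
tool_rot: [-3.141, -0.001, 0.878]
force: [-1.1, -1.0, 9.2]
grip_width: 0.0111
finger_force: 48.9
```

```bash
python3 -m crank '{"linear":[[0,0,0.1],[0,0,0.3],[0,0,0.5],[0,0,0.7],[0,0,0.82]],"delta_rot":[[0,0,0],[0,0,0],[0,0,0],[0,0,0],[0,0,0]],"fingers":[-1,-1,-1,-1,-1]}'
python3 -m crank '{"linear":[[0.03,-0.18,0],[0.07,-0.38,0],[0.1,-0.58,0],[0.14,-0.78,0],[0.17,-0.98,0]],"delta_rot":[[0,0,0],[0,0,0],[0,0,0],[0,0,0],[0,0,0]],"fingers":[-1,-1,-1,-1,-1]}'
python3 -m crank '{"linear":[[0,-0.06,0],[0,-0.12,0],[0,-0.12,0],[0,-0.12,0]],"delta_rot":[[0,0,0],[0,0,0],[0,0,0],[0,0,0]],"fingers":[-1,-1,-1,-1]}'
python3 - <<'E'
from h import *
s=observe(); print(s['position'],np.degrees(s['tool_rot']),s['force'],s['moment'])
f=grab_frame('wrist'); save(f,'w2.png'); print(proj(f,[.4929,.1336,.048]))
E
```

```text
clock: 3.95
position: [0.4502, 0.4084, 0.2525]
tool_rot: [3.142, -0.004, 0.877]
force: [-0.9, 0.7, -1.0]
grip_width: 0.0114
finger_force: 49.3
clock: 4.45
position: [0.4917, 0.1644, 0.2488]
tool_rot: [3.142, -0.001, 0.878]
force: [1.6, -0.7, -1.4]
grip_width: 0.0112
finger_force: 49.3
clock: 4.85
position: [0.4916, 0.1375, 0.2483]
tool_rot: [-3.141, -0.0, 0.879]
force: [-1.0, 0.3, -1.2]
grip_width: 0.011
finger_force: 49.2
[0.49156265 0.13745321 0.24832336] [-1.79979084e+02 -2.04104800e-02  5.03381366e+01] [-1.02223942  0.25273474 -1.15439908] [ 0.01348826  0.00753875 -0.03293724]
[328.10108153 180.25624275]
```

View pics/w2.png

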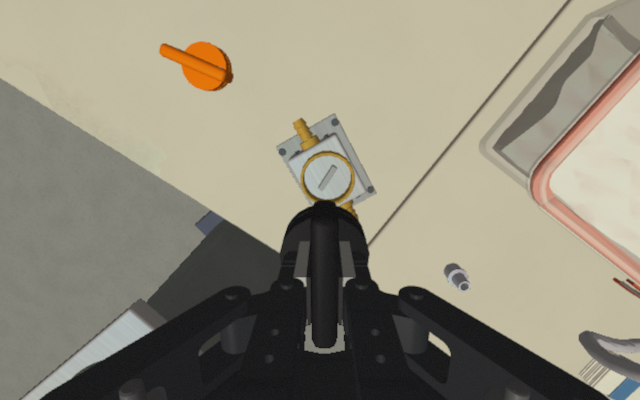

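The held handle is at the bottom of the wrist view, and the collar is at (328,178) with the stem tang visible from about (319,189) to (336,166). I'll fit the ring and the stem.

```bash
python3 - <<'E'
from h import *
f=grab_frame('wrist'); hsv=cv2.cvtColor(f['image'],cv2.COLOR_RGB2HSV)
m=((hsv[...,1]>110)&(hsv[...,0]>10)&(hsv[...,0]<32)).astype(np.uint8); t=m*0; t[150:204,295:362]=1; m*=t
# barb parts: fit outer contour points on rim
cnt=max(cv2.findContours(m,0,1)[0],key=cv2.contourArea)
P=np.array([ray(f,u,v,.054)[:2] for u,v in cnt[:,0]])
from scipy.optimize import least_squares
r=least_squares(lambda q:np.hypot(*(P-q[:2]).T)-q[2],[.4929,.1336,.029],loss='soft_l1',f_scale=.001);print('ring',r.x,len(P))
# inner disc: interior hole
g=f['image'].astype(int)
cc=proj(f,[*r.x[:2],.048]);print(cc)
rr=range(int(cc[1])-17,int(cc[1])+18,2)
for v in rr: print(v,' '.join('%3d'%g[v,u].mean() for u in range(int(cc[0])-20,int(cc[0])+21,2)))
save(f,'w2c.png',(290,145,365,215),7)
E
```

```text
ring [0.49429832 0.13695917 0.02822245] 151
[327.31307617 177.29313636]
160 123 108 121 144 183 180 180 177 179 180 180 177 181 180 177 179 177 158 130 119 108
162 112 117 158 184 182 181 180 177 178 180 180 178 180 180 178 174 180 175 173 132 106
164 121 161 184 180 183 182 179 180 178 178 178 179 172 163 180 175 177 178 176 175 116
166 127 188 186 180 183 182 179 181 178 177 180 178 136 111 120 177 175 179 174 179 161
168 175 184 186 184 181 184 181 178 180 177 177 160 126 150 139 152 175 176 178 175 179
170 183 178 187 185 181 182 183 180 180 177 177 119 149 149 147 175 178 174 179 175 175
172 182 181 182 187 184 180 182 181 179 179 141 141 150 149 164 178 179 176 175 178 174
174 181 183 179 186 184 181 181 182 179 168 120 150 150 153 176 177 177 178 175 178 174
176 182 183 181 180 187 182 179 183 180 121 148 151 148 176 177 177 177 179 175 175 178
178 185 183 182 178 183 185 181 180 148 138 151 150 157 176 174 177 178 177 178 173 177
180 184 182 181 182 179 188 183 169 121 149 151 149 177 176 177 176 176 177 177 175 174
182 184 186 181 183 180 183 185 122 150 150 150 172 177 177 177 174 177 176 175 178 172
184 183 183 183 180 182 177 164 137 151 151 160 176 177 178 176 177 175 175 176 178 177
186 166 181 185 181 181 176 114 150 151 150 183 178 176 177 176 175 175 175 176 175 178
188 121 182 183 184 181 176 151 151 150 174 181 181 176 177 177 175 176 173 177 176 126
190  57 140 182 184 180 181 179 158 164 180 178 181 180 174 178 177 176 174 174 156  62
192  68  65 164 184 184 181 181 179 183 185 180 177 180 177 175 178 176 176 162  83  79
194 108  67  77 152 184 181 179 181 178 184 181 176 180 180 174 176 177 140  81  71 112
```

View pics/w2c.png

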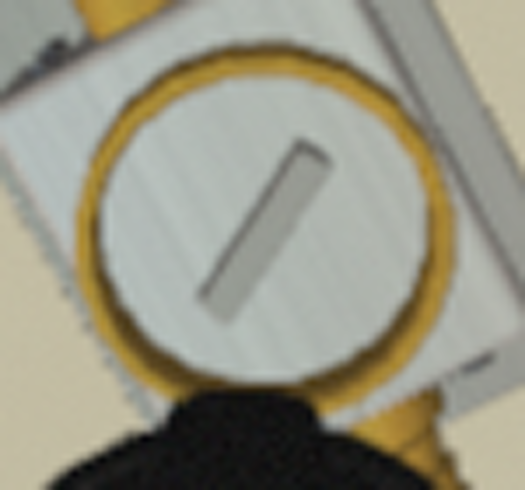

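The crop shows the collar with the stem as a darker bar from crop (210,308) to (315,150). I'll map it at the stem-top height.

```bash
python3 - <<'E'
from h import *
f=grab_frame('wrist'); g=f['image'].astype(int).mean(2)
m=np.zeros(g.shape,np.uint8); m[162:193,312:344]=(g[162:193,312:344]<166)
c,st,cnt=blob(m); vs,us=np.nonzero(cv2.drawContours(m*0,[cnt],-1,1,-1))
P=np.array([ray(f,u,v,.048)[:2] for u,v in zip(us,vs)]).astype(np.float32)
(cx,cy),(w,h),a=cv2.minAreaRect(P*1000); print(cx,cy,w,h,a,st)
C=np.cov(P.T);w,V=np.linalg.eigh(C);print(P.mean(0),np.sqrt(12*w),np.degrees(np.arctan2(V[1,1],V[0,1]))%180)
# inner edge of collar / inner floor: bright blob incl stem
hsv=cv2.cvtColor(f['image'],cv2.COLOR_RGB2HSV); b=((hsv[...,1]<40)|(m>0)).astype(np.uint8); t=b*0;cv2.circle(t,(327,177),26,1,-1); b*=t
c,st,cnt=blob(b);print('floor blob',c,st)
for u,v in [(301.5,181),(355,178)]: print(ray(f,u,v,.054))   # outer left/right of ring
# verify barbs in wrist
m=((hsv[...,1]>110)&(hsv[...,0]>10)&(hsv[...,0]<32)).astype(np.uint8); t=m*0; t[110:148,288:322]=1
c,st,cnt=blob(m*t);print('barb',st,c,ray(f,*c,.026)); s=observe();print(s['position'],np.degrees(s['tool_rot'][2]))
E
```

```text
494.21112060546875 136.8526153564453 31.662580490112305 8.039204597473145 18.439617156982422 [318 164  20  27 209]
[0.49449056 0.1370446 ] [0.00789036 0.03150891] 18.480893864130366
floor blob [327.0996264  177.40784558] [ 304  156   47   44 1606]
[0.47130733 0.15244096 0.054     ]
[0.51729199 0.11864021 0.054     ]
barb [294 119  25  29 375] [305.09066667 134.096     ] [0.50342249 0.18654447 0.026     ]
[0.49150445 0.13757619 0.24813917] 50.37784485575083
```

```bash
python3 -m crank '{"linear":[[0.012,-0.002,-0.1],[0.012,-0.002,-0.25],[0.012,-0.002,-0.4],[0.012,-0.002,-0.5],[0.012,-0.002,-0.5]],"delta_rot":[[0,0,-0.25],[0,0,-0.5],[0,0,-0.75],[0,0,-1],[0,0,-1]],"fingers":[-1,-1,-1,-1,-1]}'
python3 -m crank '{"linear":[[0,0,-0.02],[0,0,-0.05],[0,0,-0.07],[0,0,-0.07]],"delta_rot":[[0,0,-0.06],[0,0,-0.06],[0,0,-0.06],[0,0,-0.06]],"fingers":[-1,-1,-1,-1]}'
python3 - <<'E'
from h import *
s=observe(); print(s['position'],np.degrees(s['tool_rot']),s['force'],s['moment'])
E
```

```text
clock: 5.5
position: [0.4931, 0.1361, 0.1206]
tool_rot: [3.141, 0.005, 0.353]
force: [-0.6, 0.6, 1.0]
grip_width: 0.0111
finger_force: 49.2
clock: 5.9
position: [0.4947, 0.1359, 0.1058]
tool_rot: [-3.141, -0.0, 0.324]
force: [0.1, 0.2, -0.6]
grip_width: 0.0109
finger_force: 49.2
[0.49469299 0.13587703 0.10580683] [-1.79978545e+02 -1.36265642e-02  1.85425239e+01] [ 0.07665351  0.15361261 -0.64500653] [ 0.01611002 -0.02881488 -0.00908003]
```

```bash
python3 -m crank '{"linear":[[-0.001,0.004,0],[-0.001,0.004,-0.016],[-0.001,0.004,-0.028],[-0.001,0.004,-0.04],[-0.001,0.004,-0.04]],"delta_rot":[[0,0,0],[0,0,0],[0,0,0],[0,0,0],[0,0,0]],"fingers":[-1,-1,-1,-1,-1]}'
python3 -m crank '{"linear":[[0,0,-0.008],[0,0,-0.016],[0,0,-0.016]],"delta_rot":[[0,0,0],[0,0,0],[0,0,0]],"fingers":[-1,-1,-1]}'
```

```text
clock: 6.4
position: [0.4942, 0.1367, 0.0954]
tool_rot: [3.142, 0.001, 0.322]
force: [-0.4, -0.5, -0.2]
grip_width: 0.0111
finger_force: 49.2
clock: 6.7
position: [0.4947, 0.1366, 0.0917]
tool_rot: [3.141, -0.0, 0.322]
force: [1.9, -1.2, -2.1]
grip_width: 0.0113
finger_force: 49.1
```

It's inside the collar with no contact yet. I'm feeling downward in small steps.

```bash
python3 -m crank '{"linear":[[0,0,-0.005],[0,0,-0.01],[0,0,-0.01]],"delta_rot":[[0,0,0],[0,0,0],[0,0,0]],"fingers":[-1,-1,-1]}'
```

```text
clock: 7.0
position: [0.4947, 0.1366, 0.0893]
tool_rot: [3.141, -0.0, 0.322]
force: [4.5, -2.1, -1.6]
grip_width: 0.0111
finger_force: 49.1
```

```bash
python3 -m crank '{"linear":[[0.002,-0.001,0],[0.002,-0.001,-0.005],[0.002,-0.001,-0.01],[0.002,-0.001,-0.01]],"delta_rot":[[0,0,0],[0,0,0],[0,0,0],[0,0,0]],"fingers":[-1,-1,-1,-1]}'
```

```text
clock: 7.4
position: [0.4948, 0.1365, 0.0866]
tool_rot: [-3.142, 0.0, 0.322]
force: [2.9, -0.5, -1.9]
grip_width: 0.0107
finger_force: 49.2
```

```bash
python3 -m crank '{"linear":[[0.002,0,-0.004],[0.002,0,-0.008],[0.002,0,-0.008]],"delta_rot":[[0,0,0],[0,0,0],[0,0,0]],"fingers":[-1,-1,-1]}'; python3 -m crank '{"linear":[[0,0,-0.003],[0,0,-0.003]],"delta_rot":[[0,0,0],[0,0,0]],"fingers":[-1,-1]}'
```

```text
clock: 7.7
position: [0.4952, 0.1366, 0.0846]
tool_rot: [-3.141, 0.001, 0.322]
force: [0.3, 0.0, -0.5]
grip_width: 0.0114
finger_force: 49.3
clock: 7.9
position: [0.4953, 0.1365, 0.0842]
tool_rot: [-3.141, 0.0, 0.322]
force: [-2.4, -0.6, 7.7]
grip_width: 0.0113
finger_force: 50.4
```

It's seated: TCP z is 0.0842, against 0.0843 expected. Now I'm turning it anticlockwise.

```bash
python3 -m crank '{"linear":[[0,0,0.001],[0,0,0.001],[0,0,0.001],[0,0,0.001],[0,0,0.001]],"delta_rot":[[0,0,0.2],[0,0,0.4],[0,0,0.6],[0,0,0.8],[0,0,1]],"fingers":[-1,-1,-1,-1,-1]}'; python3 - <<'E'
from h import *
s=observe(); print(s['moment'],np.degrees(s['tool_rot'][2]))
E
```

```text
clock: 8.4
position: [0.4951, 0.1365, 0.0843]
tool_rot: [-3.141, 0.0, 0.85]
force: [-2.8, -0.8, 1.5]
grip_width: 0.0108
finger_force: 49.7
[-0.02570626  0.51610955 -0.2234577 ] 48.7005315304206
```

```bash
python3 -m crank '{"linear":[[0,0,0],[0,0,0],[0,0,0],[0,0,0],[0,0,0]],"delta_rot":[[0,0,0.2],[0,0,0.4],[0,0,0.6],[0,0,0.8],[0,0,0.9]],"fingers":[-1,-1,-1,-1,-1]}'; python3 - <<'E'
from h import *
s=observe(); print(s['moment'],np.degrees(s['tool_rot'][2]))
E
python3 -m crank '{"linear":[[0,0,0],[0,0,0],[0,0,0]],"delta_rot":[[0,0,0.05],[0,0,0.1],[0,0,0.1]],"fingers":[-1,-1,-1]}';  python3 - <<'E'
from h import *
s=observe(); print(s['moment'],np.degrees(s['tool_rot'][2]))
E
```

```text
clock: 8.9
position: [0.4945, 0.1367, 0.0843]
tool_rot: [-3.14, 0.0, 1.321]
force: [-5.1, 1.3, 5.8]
grip_width: 0.0111
finger_force: 50.3
[ 0.45893581  1.36046104 -0.25605861] 75.705527675792
clock: 9.2
position: [0.4944, 0.1368, 0.0843]
tool_rot: [-3.14, 0.0, 1.371]
force: [-6.3, 1.9, 6.7]
grip_width: 0.0108
finger_force: 50.4
[ 0.41291442  1.41348499 -0.09519021] 78.52990788249193
```

```bash
for i in 1 2; do python3 -m crank '{"linear":[[-0.001,0,0],[-0.001,0,0.001],[-0.001,0,0.001]],"delta_rot":[[0,0,0.05],[0,0,0.07],[0,0,0.07]],"fingers":[-1,-1,-1]}';  python3 - <<'E'
from h import *
s=observe(); print(s['moment'],np.degrees(s['tool_rot'][2]))
E
done
```

```text
clock: 9.5
position: [0.4943, 0.1368, 0.0843]
tool_rot: [-3.14, 0.0, 1.407]
force: [-6.3, 3.4, 0.4]
grip_width: 0.0113
finger_force: 49.5
[ 0.69343455  1.31468502 -0.14698018] 80.58860351505577
clock: 9.8
position: [0.4943, 0.1367, 0.0845]
tool_rot: [-3.14, 0.0, 1.443]
force: [-4.7, 3.2, -3.9]
grip_width: 0.0111
finger_force: 48.9
[ 0.81493451  1.07567665 -0.16596757] 82.6814630791819
```

```bash
for i in 1 2; do python3 -m crank '{"linear":[[-0.001,0.001,-0.001],[-0.001,0.001,-0.001],[-0.001,0.001,-0.001]],"delta_rot":[[0,0,0.03],[0,0,0.05],[0,0,0.05]],"fingers":[-1,-1,-1]}';  python3 - <<'E'
from h import *
s=observe(); print(s['moment'],np.degrees(s['tool_rot'][2]))
E
done
```

```text
clock: 10.1
position: [0.4942, 0.1368, 0.0844]
tool_rot: [-3.141, 0.0, 1.47]
force: [-5.0, 2.9, -0.2]
grip_width: 0.0115
finger_force: 49.4
[ 0.54993054  1.32844745 -0.14710421] 84.20594112285417
clock: 10.4
position: [0.4942, 0.1368, 0.0843]
tool_rot: [-3.141, 0.0, 1.495]
force: [-5.2, 0.9, 4.1]
grip_width: 0.0112
finger_force: 50.2
[ 0.28691568  1.3093863  -0.43143096] 85.67745901428887
```

The moment jumped at about 85°, so the stop has been reached, with the slot play taken up. I'm backing the handle off through the play to the barb line at about 80°, then opening.

```bash
python3 -m crank '{"linear":[[-0.001,0,0],[-0.002,0,0],[-0.002,0,0],[-0.002,0,0]],"delta_rot":[[0,0,-0.07],[0,0,-0.14],[0,0,-0.19],[0,0,-0.19]],"fingers":[-1,-1,-1,-1]}';  python3 - <<'E'
from h import *
s=observe(); print(s['moment'],np.degrees(s['tool_rot'][2]))
E
python3 -m crank '{"linear":[[0,0,0],[0,0,0],[0,0,0],[0,0,0],[0,0,0]],"delta_rot":[[0,0,0],[0,0,0],[0,0,0],[0,0,0],[0,0,0]],"fingers":[-0.4,-0.1,0.2,0.2,0.2]}'
```

```text
clock: 10.8
position: [0.4942, 0.137, 0.0843]
tool_rot: [3.141, 0.0, 1.395]
force: [0.0, -0.1, -1.3]
grip_width: 0.0112
finger_force: 49.4
[-0.02083425 -0.01775705  0.03294666] 79.90296505179317
clock: 11.3
position: [0.494, 0.137, 0.0843]
tool_rot: [3.142, -0.0, 1.396]
force: [-0.0, 0.2, -0.2]
grip_width: 0.0512
finger_force: 0.0
```

Forces are near zero and the handle is released. I'll retreat straight up and check.

```bash
python3 -m crank '{"linear":[[0,0,0.1],[0,0,0.28],[0,0,0.46],[0,0,0.64],[0,0,0.64]],"delta_rot":[[0,0,0],[0,0,0],[0,0,0],[0,0,0],[0,0,0]],"fingers":[0.2,0.2,0.4,0.6,1]}'
python3 - <<'E'
from h import *
f=grab_frame('wrist'); save(f,'w3.png',(240,90,420,250),4)
g=f['image'].astype(int).max(2)
for z,p in ((.092,'bar'),(.023,'barb')): print(p,proj(f,[.4943,.137,z]))
E
```

```text
clock: 11.8
position: [0.4959, 0.1374, 0.2494]
tool_rot: [3.135, -0.005, 1.395]
force: [0.8, -0.3, -0.6]
grip_width: 0.0808
finger_force: 0.0
bar [321.76795067 190.10066038]
barb [321.81747966 175.01852052]
```

View pics/w3.png

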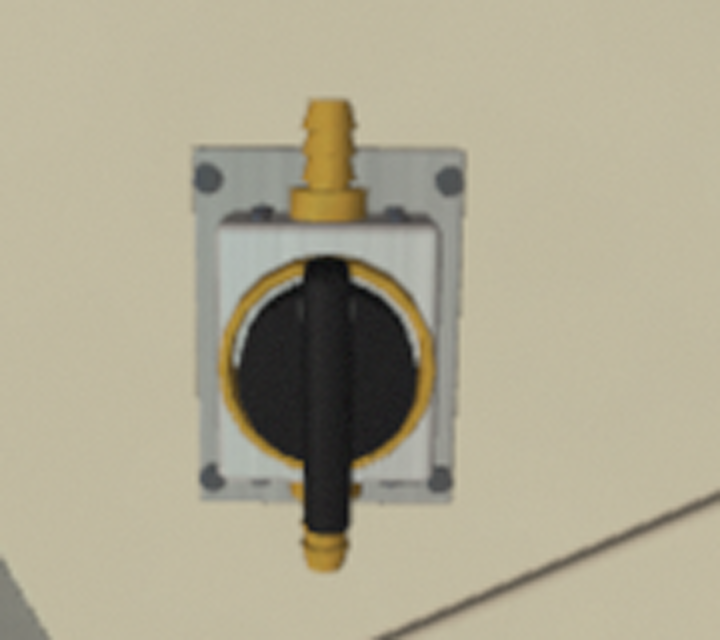

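The picture shows the handle seated in the collar. Its bar, from crop (327,265) to (327,530), lies in line with both barbs at (330,110) and (326,560), and the gripper is clear.

```bash
python3 -c "
from workcell import bot
print(bot.job_done())"
```

```text
the job is handed in; nothing more can be done
None
```

The black handle is back on the valve stem, seated fully home, turned anticlockwise to the open stop and left in line with the two hose barbs, and the job is handed in at about 12 s.

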